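Hang the guard door on its lift-off hinge

ROBOT

A 7-joint arm with a two-finger parallel gripper is mounted at the origin on a cart in front of the work surface, level with it; the furniture and walls round the work are solid. World frame = base frame: x ahead of the robot, y to its left, z up, the work surface at z = 0. Lengths are in m, angles in rad, forces in N, time in s.
With the tool pointing down it reaches from about 0.4 to 0.875 m from the base axis. Payload 19.3 kg.
Tool frame: the origin (TCP) lies on the centre line of the jaws, within the pads' length; the fingertips stand 11 mm ahead of it and the grasp point (between the pads) lies 8 mm behind it; y points along the fingers, x is the direction in which the jaws open and shut, and the axes are right-handed (so a half turn about y gives the same grasp; the last joint's range is limited). The gripper opens to 85 mm and grips with 20 to 120 N. Pads are 22 mm wide; open, the fingers measure 114 mm over their backs; the gripper's body (76 mm by 85 mm) begins 54 mm behind the grasp point. The pads swing forward as they close: fully open they stand 13 mm farther back than shut.
Start: joints at [-0.07, 0.521, -0.036, 1.599, 0.021, 1.021, -0.113], TCP at [0.625, -0, 0.242] pointing down, gripper open.
Joint ranges: [-2.91, 2.91], [-0.3, 2.13], [-1.5, 1.42], [0.17, 2.43], [-1.26, 4.41], [0.16, 1.93], [-2.52, 2.52]. Speed limits (rad/s): [1.89, 1.89, 2.39, 2.39, 3.01, 3.01, 3.01].

INTERFACE

Orientations are given as [roll, pitch, yaw] about the fixed x, y, z axes, in that order (R = Rz(yaw) Ry(pitch) Rx(roll)).
In Python, from workcell import monitor, cams, bot gives the robot as it stands.
- The arm moves only by the tool send_rows, never from a script. Its argument "series" is text: rows parted by semicolons, each of 7 numbers parted by spaces: the turn, a rotation vector about the tool's x, y, z in rad, then the shift along the tool's x, y, z in mm, then the opening, from 0 (shut) to 1 (fully open). In form: ax ay az tx ty tz claw; .... A call has 1 to 20 rows; each row is the pose to reach, as a shift and turn from the pose commanded when the call began, along the tool's axes at that moment; what a row does not reach only later rows make up. A row lasts 1/12 s, in which the tool goes at most 41.7 mm and 7.16 degrees, less where a joint would pass 70% of its speed; a pose out of reach is approached as far as the arm can. A call with a gripper value outside its range is refused whole. The fingers move at their own pace and stop on an object; "force" is the grip in N (left out, the last holds). Time passes only in rows, so rows that repeat a pose let the fingers close. It gives the time, the measured TCP pose, the force and the opening at its end, in the units of the state.
- monitor.observe(): the state, without advancing time (a new reading comes with each control period).
- cams.grab_frame(name): name is "scene" or "side" or "wrist"; returns the picture (384x512x3 uint8, red, green, blue); there is no depth.
- cams.get_calibration(name): a dict with "mtx" (3x3 intrinsics, pixels), "origin" and "attitude" of the camera in the world. Camera axes: x right, y down, z forward; pixel columns grow to the right and rows downward; lengths in m; the calibration is good to about 2 mm. A picture is of the moment at which its call begins: read the wrist's pose just before it. get_calibration takes no time and is no camera call; for the wrist camera it gives the pose at the moment of the call.
- bot.job_done(): hands the job in, once; it reports no verdict.
The state is a dict: "clock": time; "qpos": joint angles; "qd": joint speeds; "joint_efforts": joint torques, N m; "position": TCP position; "tool_rot": TCP orientation; "force": force on the tool from outside, world axes, zero at the start; "moment": the same for the moment, N m; "grip_width": finger opening in m.
Only numpy, scipy, OpenCV 4.12 (cv2) and the standard library are available. Lean on these libraries where they do the work, as an engineer would, in place of code of your own. Each camera call takes 0.05 s, during which the arm holds its last target.

TASK

Lift the blue guard door out of its wooden rest and hang it on the grey drive housing: hold it standing roughly 60 degrees open and lower both of its hinge knuckles together over the two upright brass pins, feeling for them gently, until it is fully home. Then swing the hung door shut against the black strike, and let go. Never press, knock or drop the door hard on the housing or its hinge (a hand's push of 8 N is plenty), and leave the wedge, the iron and the small plane on the bench where they are.

Things in the scene. Friction and masses are not known exactly. Their poses are not given: they have to be found in the camera images.
- housing: grey steel drive housing, 100 deep (x) x 200 wide (y) x 190 mm high, fixed to the bench, its open front towards its -x showing two gears; origin: centre of its underside. At the left (+y) of the front a steel hinge plate carries two equal upright brass pins, one above the other, 16 mm before the front face and 12 mm before the plate. The plate is clamped in slots and does not yield
- hinge_mid (a point): nominal place of the pin line at the lower shoulder's height (housing x -66, y +82, z +50 mm), axes as the housing's. The clamped hinge plate really stands anywhere up to 10 mm to either side of it along the housing's y (along x it is exact): not measured, to be found by feel or by eye
- guard_door: loose guard door, 0.3 to 0.5 kg: blue frame with clear pane, 8 thick (x), 160 wide, 155 mm high. Origin: on the knuckle axis at the lower knuckle's lower mouth; z up. The leaf runs along its -y (frame y -26 to -186, z -20 to +135 mm). Hung and shut, its axes are parallel to the housing's; it opens clockwise seen from above (free edge to -x). Origin's height: 50 mm hung, 32 mm in the rest
- knuckle_low (a point): lower mouth of the lower knuckle, on the bore's axis (the door's origin). Both knuckles are dark steel tubes, outside 20, bore 10, length 22 mm, open at both ends, in line with the middle of the leaf's thickness
- knuckle_high (a point): lower mouth of the upper knuckle, on the bore's axis, 90 mm above knuckle_low
- door_grip (a point): gripping point on the black upright tab on top of the door: tab 12 thick (door's x) x 50 wide (door's y) mm, its top 15 mm above this point, free down to 45 mm below it; at door (0, -100, +180) mm, close to above the centre of mass
- door_edge (a point): middle of the door's free upright edge, door (0, -186, +60) mm
- rest: wooden rest block fixed on the bench, 70 (x) x 130 (y) x 42 mm, origin: centre of underside. The door stands upright in its slot (9.6 mm wide, along y, 30 mm deep, floor at z = 12 mm), leaf along the rest's y
- oak_wedge: loose oak wedge, 26x80x18 mm, lying on the bench; leave alone
- spare_iron: loose spare plane iron, 44x120x11 mm, lying on the bench; leave alone
- block_plane: loose small steel block plane, 49x161x55 mm, on the bench; leave alone
- pin_high (a point): nominal place of the pin line at the upper shoulder, 90 mm above hinge_mid. Each pin is 8 mm thick and stands 18 mm above its shoulder, a round 18 mm wide boss on which the knuckle comes to rest; its tip has a 0.6 mm chamfer. As the lower knuckle cannot come down through the upper pin, the door must come in sideways with knuckle mouths 20 to 45 mm above the shoulders
- strike (a point): middle of the face of the black rubber strike pad, 20 mm wide and 150 high, at the right front edge of the housing; it stands out 11 mm and is sprung (gives up to 6 mm, 1 N per mm). The shut door lies against it, parallel to the housing's front

How it is judged:
On the way:
1. the door hangs home on both pins, standing at least about 25 degrees open (z of knuckle_low in the frame of housing between 0.046 and 0.054 m and z of knuckle_high in the frame of housing below 0.144 m and x of knuckle_low in the frame of hinge_mid between -0.005 and 0.005 m and y of knuckle_low in the frame of hinge_mid between -0.013 and 0.013 m and angle between guard_door's own z axis and vertical below 0.08 rad and x of door_edge in the frame of hinge_mid below -0.07 m), for 0.2 s.
At the end, for the whole second after the job is handed in: The door hangs upright (within 0.08 rad) on both pins, knuckle mouths within 4 mm of the shoulders and on the pin line, shut with its free edge within 12 mm of the shut plane, and at rest (z of knuckle_low in the frame of housing between 0.046 and 0.054 m and z of knuckle_high in the frame of housing below 0.144 m and x of knuckle_low in the frame of hinge_mid between -0.005 and 0.005 m and y of knuckle_low in the frame of hinge_mid between -0.013 and 0.013 m and angle between guard_door's own z axis and vertical below 0.08 rad and x of door_edge in the frame of hinge_mid above -0.012 m and y of door_edge in the frame of hinge_mid below -0.1 m and linear speed of guard_door below 0.01 m/s); the robot touches nothing.
It fails at once if the door bears, is pressed, knocked or dropped on the housing or its hinge with more than 60 N in all contacts together (merely hanging it is about 15 N) (contact force between guard_door and housing above 60 N).
It fails at once if the arm or gripper pushes on the housing with more than 15 N (contact force between the arm and housing above 15 N).
It fails at once if the wedge is moved by more than 20 mm (distance of oak_wedge from where it was at the start of the episode above 0.02 m).
It fails at once if the spare iron is moved by more than 20 mm (distance of spare_iron from where it was at the start of the episode above 0.02 m).
It fails at once if the block plane is moved by more than 20 mm (distance of block_plane from where it was at the start of the episode above 0.02 m).
It also fails if it takes over 72 s, if anything falls off the work surface, if the arm or the gripper's body presses on something with over 40 N, if the wrist force passes 120 N, or if a joint passes its speed limit or range.

## Working session

There is one attempt and no reset: what is moved stays moved. The work goes in short steps, Python scripts to look and compute and a tool call to move; the robot and the scene stay as the last step left them, time stands still between calls to the robot, and variables do not carry over. Pictures are saved under pics/ and viewed, and the job is handed in when it is done.

Besides the shell and the picture viewer there is one more tool, called after "Emit:" as name(argument=value, ...), one argument or row to a line, values as JSON. send_rows: Moves the arm, as the interface text tells. Its arguments: {"type":"object","properties":{"series":{"type":"string"},"force":{"type":"number"}},"required":["series"]}

```bash
mkdir -p pics; ls; python3 - <<'E'
from workcell import monitor,cams,bot
import cv2,numpy as np
s=monitor.observe();print(s)
for n in ["scene","side","wrist"]:
    c=cams.get_calibration(n);print(n,c)
    im=cams.grab_frame(n);cv2.imwrite(f"pics/{n}0.png",cv2.resize(im[:,:,::-1],(800,600),interpolation=cv2.INTER_CUBIC))
    np.save(f"{n}0.npy",im)
E
```

```text
pics
{'clock': 0.0, 'qpos': array([-0.07020209,  0.52201986, -0.0363484 ,  1.60000751,  0.02121846,
        1.02106394, -0.1127683 ]), 'qd': array([ 0.00090691, -0.00034601, -0.00064744, -0.00045336,  0.00094013,
       -0.00029545, -0.00141002]), 'joint_efforts': array([-4.24098413e-03, -9.27110124e+01,  1.97758444e+00, -3.69928443e+01,
        1.76317629e-02,  8.19846697e-03, -6.58496788e-05]), 'position': array([ 6.24683056e-01, -2.66751426e-05,  2.41722017e-01]), 'tool_rot': array([-1.57087978e+00,  1.10990114e-03,  5.16152436e-05]), 'force': array([ 0.40811436, -1.06523079, -0.89207958]), 'moment': array([-0.02476739,  0.03131729,  0.045184  ]), 'grip_width': 0.08529197715286811}
scene {'mtx': array([[402.1073796 ,   0.        , 262.93874356],
       [  0.        , 402.1073796 , 194.98583872],
       [  0.        ,   0.        ,   1.        ]]), 'origin': array([ 0.15462951, -0.76443446,  0.60037166]), 'attitude': array([-2.03315156, -0.0180254 , -0.48913863])}
side {'mtx': array([[456.41597258,   0.        , 246.29074258],
       [  0.        , 456.41597258, 193.92393121],
       [  0.        ,   0.        ,   1.        ]]), 'origin': array([ 0.17279887, -0.99233422,  0.57707636]), 'attitude': array([-1.94770024, -0.02427267, -0.34590256])}
wrist {'mtx': array([[294.01871171,   0.        , 251.65771341],
       [  0.        , 294.01871171, 186.62885778],
       [  0.        ,   0.        ,   1.        ]]), 'origin': array([0.62524542, 0.07765962, 0.37357722]), 'attitude': array([2.82953108e+00, 4.72326019e-04, 3.04880179e-04])}
```

View pics/scene0.png

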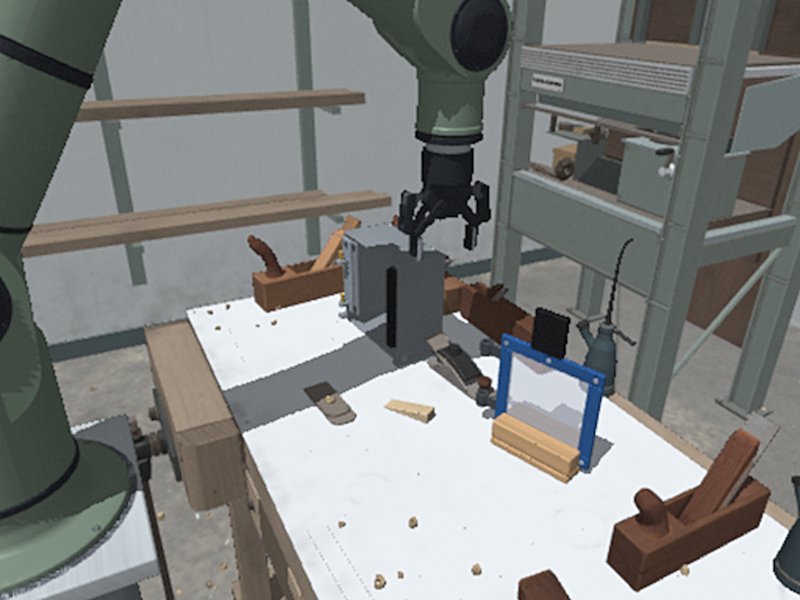

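View pics/side0.png

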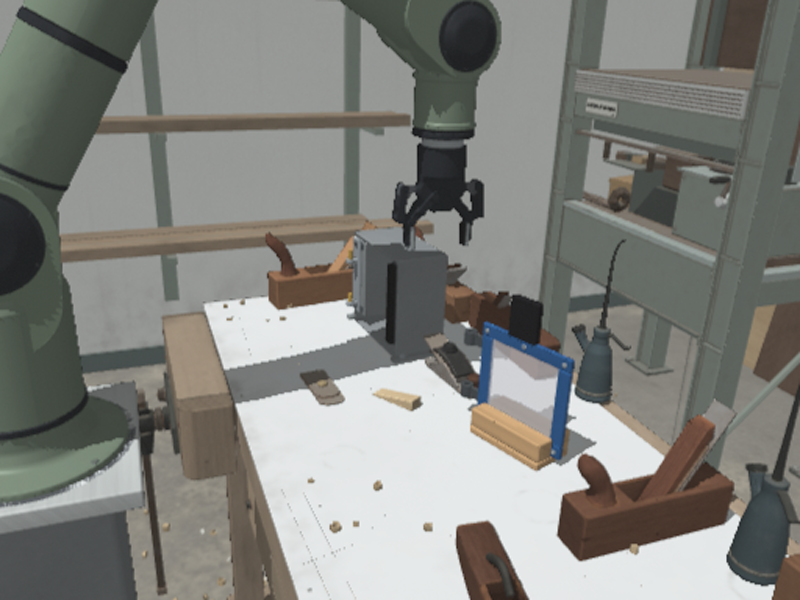

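View pics/wrist0.png

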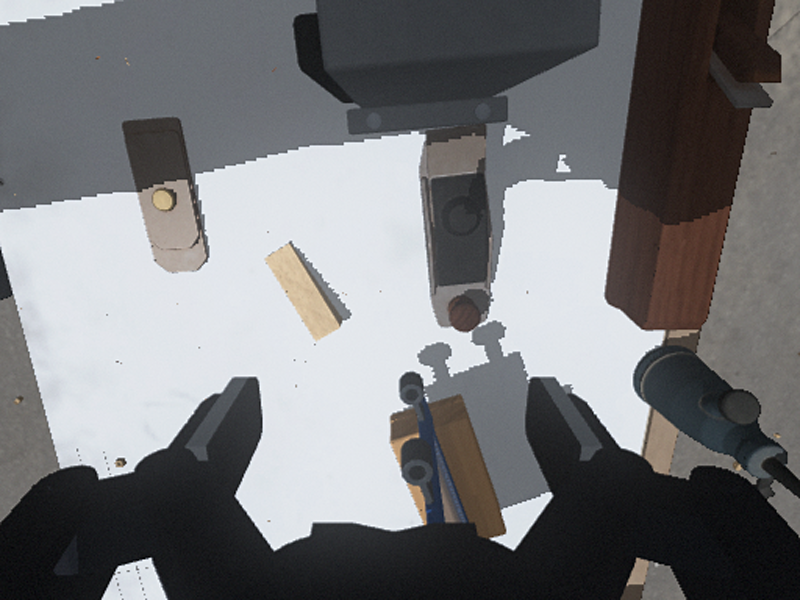

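```bash
cat > h.py <<'E'
import numpy as np,cv2
from scipy.spatial.transform import Rotation as R
def P(c,X):
    Rm=R.from_euler('xyz',c['attitude']).as_matrix();p=(np.atleast_2d(X)-c['origin'])@Rm
    q=p@c['mtx'].T;return q[:,:2]/q[:,2:]
def ray(c,uv):
    Rm=R.from_euler('xyz',c['attitude']).as_matrix();d=np.linalg.solve(c['mtx'],[uv[0],uv[1],1.]);return Rm@d
def atz(c,uv,z):
    d=ray(c,uv);t=(z-c['origin'][2])/d[2];return c['origin']+t*d
def tri(cs,uvs):
    A=np.zeros((3,3));b=np.zeros(3)
    for c,u in zip(cs,uvs):
        d=ray(c,u);d/=np.linalg.norm(d);M=np.eye(3)-np.outer(d,d);A+=M;b+=M@c['origin']
    return np.linalg.solve(A,b)
def crop(im,x0,y0,x1,y1,k,fn):
    cv2.imwrite(fn,cv2.resize(im[y0:y1,x0:x1,::-1],None,fx=k,fy=k,interpolation=cv2.INTER_CUBIC))
E
python3 - <<'E'
from h import *
w=np.load('wrist0.npy');s=np.load('scene0.npy');d=np.load('side0.npy')
crop(w,230,220,330,345,6,'pics/w1.png' ) if 0 else crop(w,230,225,330,325,6,'pics/w1.png')
crop(s,200,130,330,230,6,'pics/s1.png');crop(s,300,190,400,310,5,'pics/s2.png')
crop(d,290,180,390,300,5,'pics/d2.png');crop(d,210,130,310,230,6,'pics/d1.png')
E
```

```text
(no output)
```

View pics/w1.png

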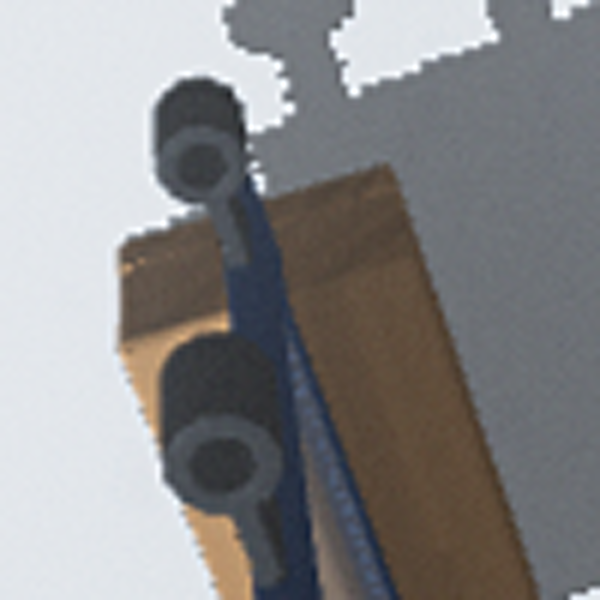

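View pics/s1.png

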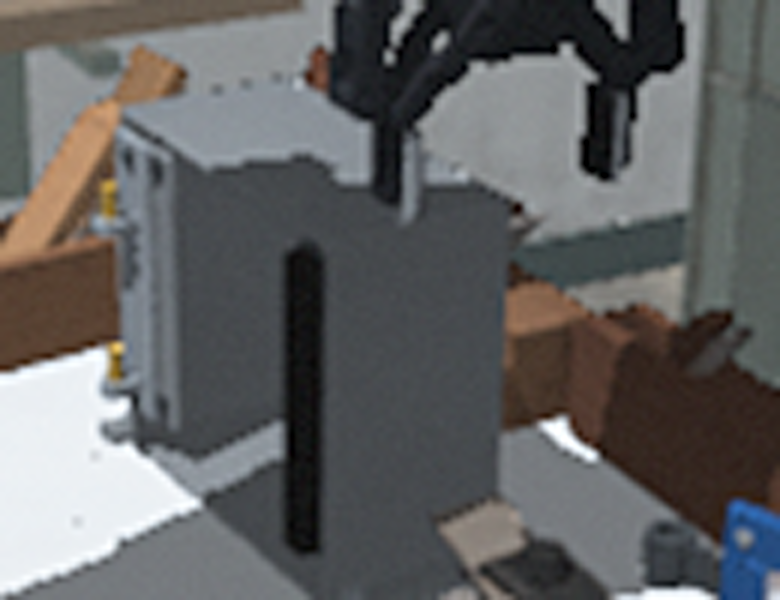

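View pics/s2.png

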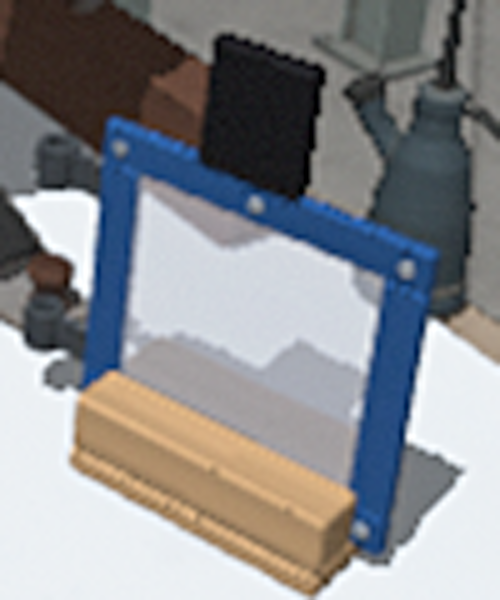

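View pics/d2.png

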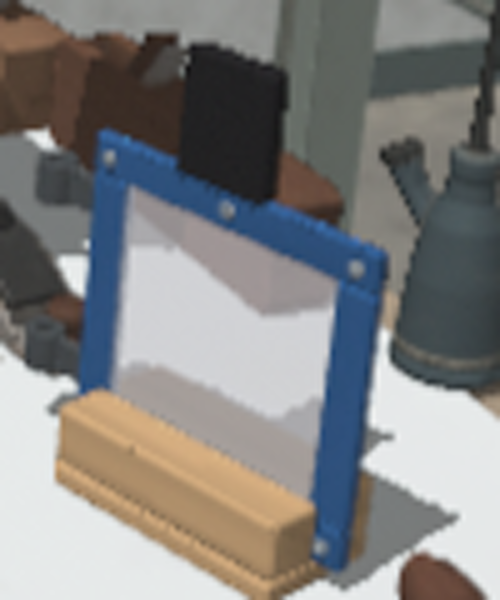

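View pics/d1.png

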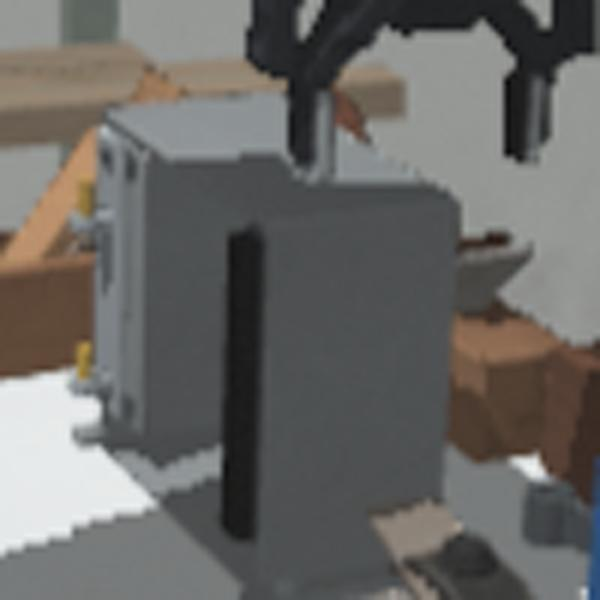

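```bash
cat > fit.py <<'E'
from h import *
from workcell import cams
from scipy.optimize import least_squares
S=cams.get_calibration('scene');D=cams.get_calibration('side');W=cams.get_calibration('wrist')
def cp(o,k,u): return [(u[0]+.5)/k-.5+o[0],(u[1]+.5)/k-.5+o[1]]
def fit(obs,z0,x0):
    def T(p,X): return R.from_euler('z',p[2]).apply(X)+[p[0],p[1],z0]
    f=lambda p:np.concatenate([(P(c,T(p,X))[0]-u) for c,X,u in obs])
    r=least_squares(f,x0,loss='soft_l1');return r.x,f(r.x).reshape(-1,2)
E
python3 - <<'E'
from fit import *
obs=[(W,[0,0,.112],cp((230,225),6,(221,463))),(W,[0,0,.022],cp((230,225),6,(200,160))),
(S,[-.004,-.026,.135],cp((300,190),5,(108,120))),(S,[-.004,-.186,.135],cp((300,190),5,(430,252))),
(S,[-.006,-.075,.195],cp((300,190),5,(217,38))),(S,[-.006,-.125,.195],cp((300,190),5,(318,75))),
(D,[-.004,-.026,.135],cp((290,180),5,(98,132))),(D,[-.004,-.186,.135],cp((290,180),5,(380,250))),
(D,[-.006,-.075,.195],cp((290,180),5,(190,48))),(D,[-.006,-.125,.195],cp((290,180),5,(282,80)))]
obs[0]=(W,[0,0,.112],obs[0][2])
p,r=fit(obs,.032,[.62,-.05,0.2]);print(p,np.round(r,1).tolist())
# housing in scene/side: top corners: front-left, front-right, back-right ; strike top
hs=[(S,[-.05,.1,.19],cp((200,130),6,(120,125))),(D,[-.05,.1,.19],cp((210,130),6,(103,108))),
(S,[-.05,-.1,.0],cp((200,130),6,(318,596)))]
c0=W
obs=[(S,[-.05,.1,.19],cp((200,130),6,(120,125))),(D,[-.05,.1,.19],cp((210,130),6,(103,108))),
(S,[.05,-.1,.19],cp((200,130),6,(508,200))),(D,[.05,-.1,.19],cp((210,130),6,(460,200))),
(S,[-.061,-.09,.0],cp((200,130),6,(303,552)))][:4]
p,r=fit(obs,0,[.62,.25,0.]);print(p,np.round(r,1).tolist())
for q in ([-.066,.082,.05],[-.066,.082,.068],[-.066,.082,.158],[-.05,-.1,0],[-.05,-.1,.19],[.05,.1,.19]):
    X=R.from_euler('z',p[2]).apply(q)+[p[0],p[1],0]
    print(q,X,((P(S,X)[0]-[200,130]+.5)*6-.5).round(),((P(D,X)[0]-[210,130]+.5)*6-.5).round(),(P(W,X)[0]*800/512).round())
E
```

```text
[ 0.63939464 -0.11010898  0.34638774] [[0.3, 0.1], [0.3, 0.8], [-0.3, -0.7], [1.7, -0.0], [-0.9, -1.2], [0.2, -0.9], [-0.6, 0.6], [0.3, 1.8], [-1.0, -0.6], [-1.2, -0.1]]
[0.63998413 0.2049469  0.06299774] [[0.2, -3.6], [-0.4, 0.6], [0.8, -0.4], [-0.5, 0.9]]
[-0.066, 0.082, 0.05] [0.56895266 0.28262913 0.05      ] [117. 376.] [ 82. 382.] [ 288. -260.]
[-0.066, 0.082, 0.068] [0.56895266 0.28262913 0.068     ] [115. 344.] [ 82. 350.] [ 280. -291.]
[-0.066, 0.082, 0.158] [0.56895266 0.28262913 0.158     ] [110. 180.] [ 83. 184.] [ 212. -552.]
[-0.05, -0.1, 0] [0.59637893 0.10199746 0.        ] [321. 611.] [249. 607.] [355. 110.]
[-0.05, -0.1, 0.19] [0.59637893 0.10199746 0.19      ] [324. 239.] [260. 228.] [314.  73.]
[0.05, 0.1, 0.19] [0.68358934 0.30789633 0.19      ] [295.  72.] [278.  95.] [ 651. -924.]
```

Emit:
send_rows(
  series="0 0 0 -10 -40 40 1;0 0 0 -25 -90 90 1;0 0 0 -40 -90 130 1;0 0 0 -55 -90 170 1;0 0 0 -55 -90 210 1;0 0 0 -55 -90 240 1;0 0 0 -55 -90 240 1;0 0 0 -55 -90 240 1;0 0 0 -55 -90 240 1",
)

```text
clock: 0.9
position: [0.5694, 0.2415, 0.3319]
tool_rot: [-1.571, 0.001, 0.003]
force: [-0.3, -1.0, 0.5]
grip_width: 0.0849
```

```bash
cat > shot.py <<'E'
import sys
from workcell import monitor,cams
from h import *
import pickle
n,t=sys.argv[1:3]
s=monitor.observe();c=cams.get_calibration(n)
im=cams.grab_frame(n);pickle.dump((im,c,s),open(t+'.pkl','wb'))
cv2.imwrite(f"pics/{t}.png",cv2.resize(im[:,:,::-1],(800,600),interpolation=cv2.INTER_CUBIC))
print(s['clock'],s['position'],s['tool_rot'],s['force'],s['grip_width'],abs(s['qd']).max())
E
python3 shot.py wrist a1
```

```text
0.9 [0.56940184 0.24154712 0.33187436] [-1.57085403e+00  7.07102835e-04  2.72073023e-03] [-0.3122634  -0.95259358  0.54644955] 0.08489496652323564 0.03979068532997878
```

View pics/a1.png

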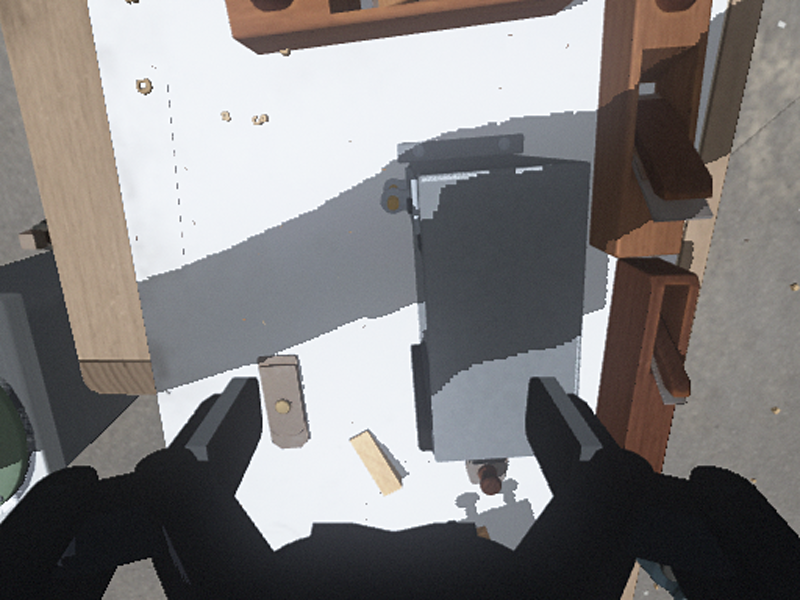

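Excellent view: housing top, upper pin tip near (392,203), strike at (420,398). Enlarge.

```bash
python3 - <<'E'
from h import *;import pickle
im,c,s=pickle.load(open('a1.pkl','rb'))
crop(im,235,80,385,180,5,'pics/a1b.png');crop(im,235,100,285,150,12,'pics/a1c.png');crop(im,255,200,385,300,6,'pics/a1d.png')
E
```

```text
(no output)
```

View pics/a1b.png

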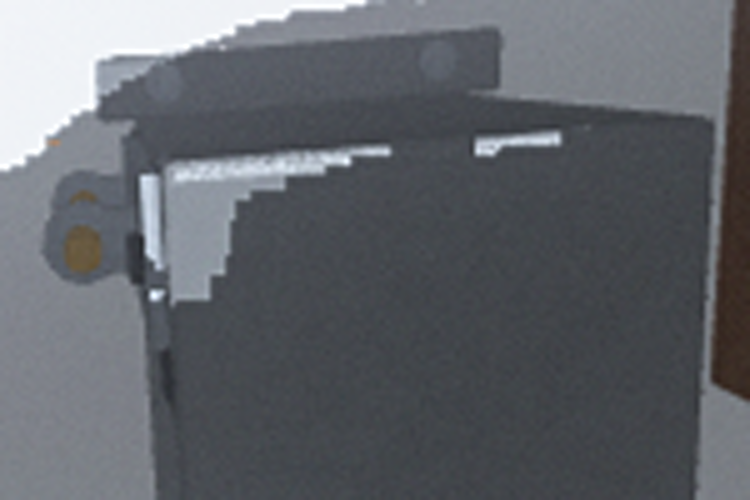

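View pics/a1c.png

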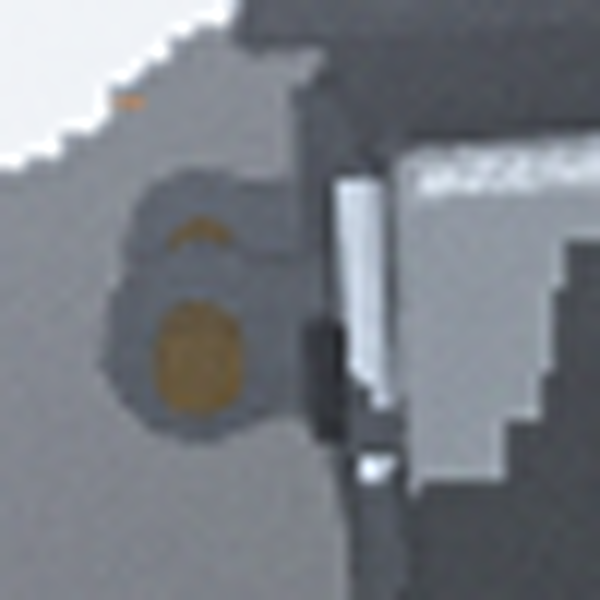

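View pics/a1d.png

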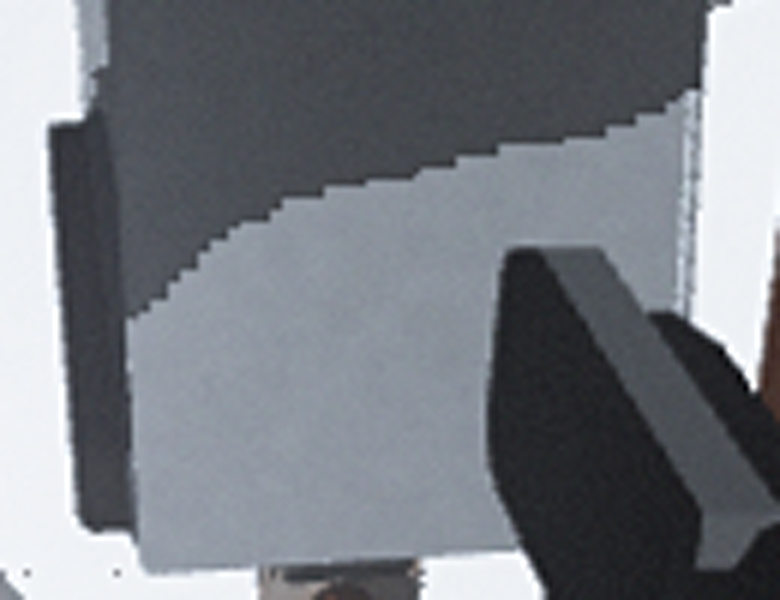

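```bash
python3 - <<'E'
from fit import *;import pickle
A=pickle.load(open('a1.pkl','rb'))[1]
print(A['origin'])
obs=[(A,[-.05,.1,.19],cp((235,80),5,(165,165))),(A,[-.05,-.1,.19],cp((255,200),6,(145,573))),(A,[.05,.1,.19],cp((235,80),5,(713,118)))]
p,r=fit(obs,0,[.62,.2,0.]);print('wrist',p,np.round(r,1).tolist())
obs+=[(S,[-.05,.1,.19],cp((200,130),6,(120,125))),(D,[-.05,.1,.19],cp((210,130),6,(103,108))),
(S,[.05,-.1,.19],cp((200,130),6,(508,200))),(D,[.05,-.1,.19],cp((210,130),6,(460,200)))]
p,r=fit(obs,0,[.62,.2,0.]);print('all',p,np.round(r,1).tolist())
tip=cp((235,100),12,(198,372));t=atz(A,tip,.158)
b=atz(A,cp((235,100),12,(200,345)),.140)
Sp=cp((200,130),6,(108,181));Dp=cp((210,130),6,(86,180))
Sl=cp((200,130),6,(116,343));Dl=cp((210,130),6,(83,342))
print('tip',t,b,tri([A,S,D],[tip,Sp,Dp]),tri([S,D],[Sl,Dl]))
for n,u in (('S',Sp),('S',Sl),('D',Dp),('D',Dl)):
    c={'S':S,'D':D}[n]; d=ray(c,u); tt=(t[0]-c['origin'][0])/d[0]; print(n,c['origin']+tt*d)
for X in (t,b):
  q=R.from_euler('z',-p[2]).apply(X-[p[0],p[1],0]);print(q)
E
```

```text
[0.56967715 0.31923546 0.46367663]
wrist [0.64166449 0.20618126 0.08473493] [[-0.8, -0.3], [-0.1, 1.7], [1.0, -0.2]]
all [0.64150759 0.20619686 0.08328144] [[-0.8, -0.4], [-0.4, 1.6], [1.0, -0.2], [0.0, -3.6], [-0.6, 0.6], [1.5, -0.9], [0.2, 0.5]]
tip [0.56911149 0.28127963 0.158     ] [0.56925357 0.28146632 0.14      ] [0.56891242 0.28151705 0.15939144] [0.56224738 0.26262076 0.0794148 ]
S [0.56911149 0.28551382 0.15658259]
S [0.56911149 0.28218294 0.06881589]
D [0.56911149 0.27845893 0.16152935]
D [0.56911149 0.28185338 0.07246282]
[-0.06589941  0.08084482  0.158     ]
[-0.06574229  0.08101905  0.14      ]
```

Emit:
send_rows(
  series="0 -0.03 0 10 0 -38 1;0 -0.06 0 18 0 -76 1;0 -0.09 0 27 0 -114 1;0 -0.12 0 36 0 -152 1;0 -0.15 0 45 0 -190 1;0 -0.18 0 54 0 -228 1;0 -0.21 0 63 0 -266 1;0 -0.24 0 72 0 -304 1;0 -0.27 0 81 0 -342 1;0 -0.3 0 90 0 -380 1;0 -0.33 0 98 0 -418 1;0 -0.346 0 104 0 -446 1;0 -0.346 0 104 0 -446 1;0 -0.346 0 104 0 -446 1;0 -0.346 0 104 0 -446 1",
)

```text
clock: 2.2
position: [0.6735, -0.2065, 0.332]
tool_rot: [-1.57, 0.0, 0.345]
force: [-0.2, 1.0, 1.5]
grip_width: 0.0855
```

```bash
python3 shot.py wrist b1;python3 shot.py scene b2
```

```text
2.2 [ 0.67346667 -0.20652557  0.33203935] [-1.57029194e+00  4.05922127e-04  3.44676973e-01] [-0.19244737  0.97778153  1.4891705 ] 0.08547969095544779 0.02569944312590026
2.25 [ 0.67368653 -0.20566327  0.33230696] [-1.57033994e+00  9.73808482e-06  3.45975292e-01] [-0.56134044  0.73229814  0.05684558] 0.08551053287908546 0.014547871953913969
```

View pics/b1.png

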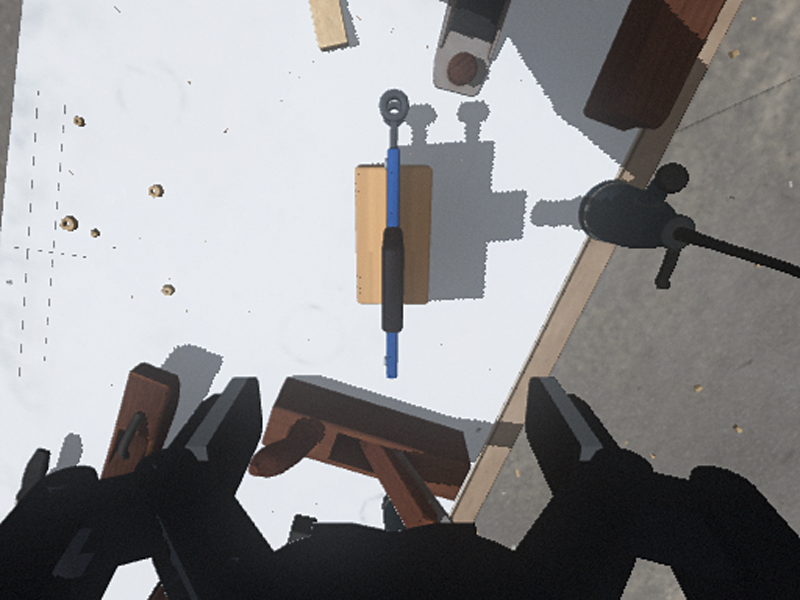

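View pics/b2.png

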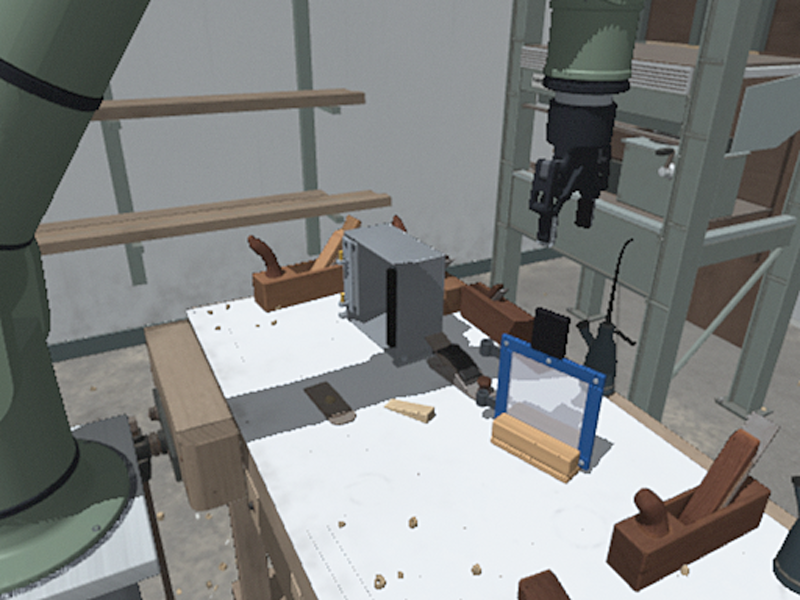

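```bash
python3 - <<'E'
from fit import *;import pickle
im,A,s=pickle.load(open('b1.pkl','rb'))
crop(im,225,50,285,110,10,'pics/b1k.png');crop(im,225,140,285,250,5,'pics/b1t.png')
for z,u in ((.144,(394,105)),(.167,(392,377)),(.227,(393,232)),(.227,(393,330))):
    X=atz(A,np.array(u)*.64,z); print(X, R.from_euler('xyz',s['tool_rot']).inv().apply(X-s['position']))
E
```

```text
[ 0.63984809 -0.11097485  0.144     ] [0.00072093 0.18809014 0.10119548]
[ 0.7008256  -0.28479775  0.167     ] [-0.0006308   0.16499778 -0.0829962 ]
[ 0.66205745 -0.17473286  0.227     ] [4.69789093e-05 1.05056364e-01 3.37249109e-02]
[ 0.68065596 -0.22651373  0.227     ] [ 5.52345619e-05  1.05028609e-01 -2.12947442e-02]
```

View pics/b1k.png

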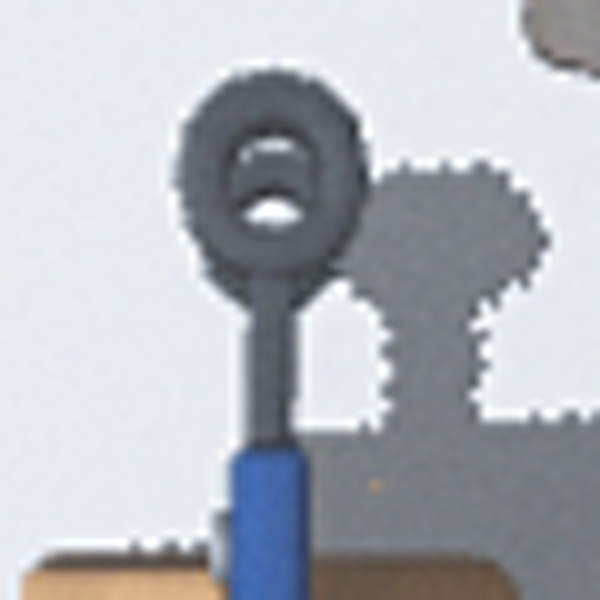

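View pics/b1t.png

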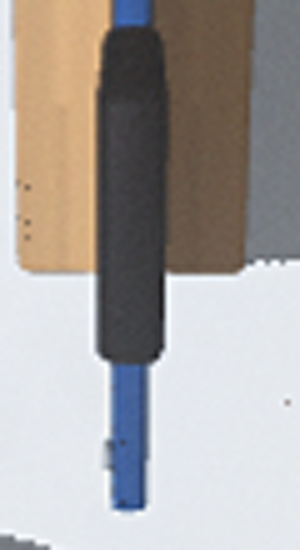

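Emit:
send_rows(
  series="0 0 0 0 35 1 1;0 0 0 0 70 1 1;0 0 0 0 100 1 1;0 0 0 0 122 1 1;0 0 0 0 132 1 1;0 0 0 0 132 1 1;0 0 0 0 132 1 1;0 0 0 0 132 1 0.3;0 0 0 0 132 1 0;0 0 0 0 132 1 0;0 0 0 0 132 1 0;0 0 0 0 132 1 0;0 0 0 0 132 1 0;0 0 0 0 132 1 0;0 0 0 0 132 1 0",
  force=60,
)

```text
clock: 3.55
position: [0.6736, -0.2052, 0.2006]
tool_rot: [-1.571, 0.0, 0.346]
force: [-2.0, 0.3, 6.5]
grip_width: 0.0112
```

```bash
python3 shot.py side c1
```

```text
3.55 [ 0.67357821 -0.2052394   0.20062989] [-1.57097165e+00  8.13795924e-05  3.45750979e-01] [-1.98810272  0.2621496   6.5094158 ] 0.011173798400153891 0.0015092822531483563
```

View pics/c1.png

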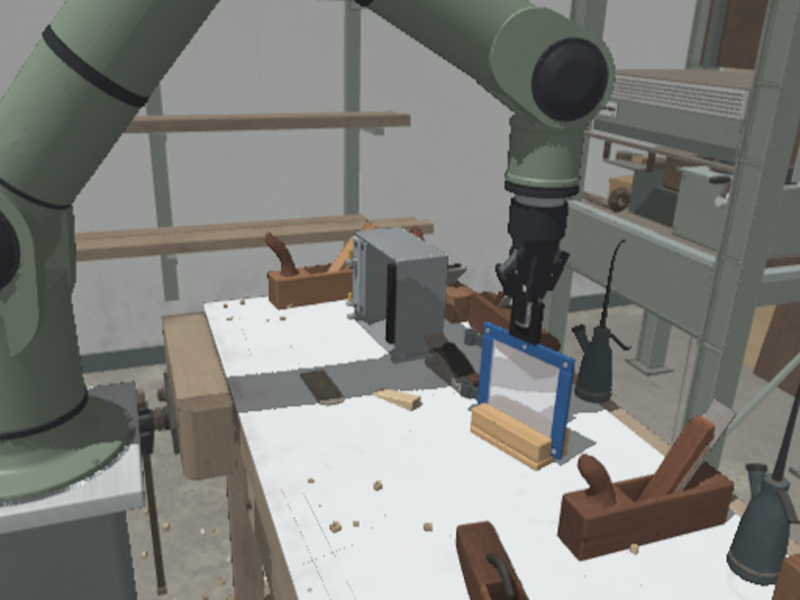

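Emit:
send_rows(
  series="0 0 0 0 -8 0 0;0 0 0 0 -20 0 0;0 0 0 0 -40 0 0;0 0 0 0 -65 0 0;0 0 0 0 -90 0 0;0 0 0 0 -115 0 0;0 0 0 0 -130 0 0;0 0 0 0 -130 0 0;0 0 0 0 -130 0 0",
)

```text
clock: 4.35
position: [0.6737, -0.205, 0.3309]
tool_rot: [-1.571, -0.001, 0.346]
force: [-0.9, 0.4, -6.6]
grip_width: 0.011
```

```bash
python3 shot.py wrist d1; python3 - <<'E'
from h import *;import pickle
im,A,s=pickle.load(open('d1.pkl','rb'))
crop(im,200,20,320,140,5,'pics/d1k.png')
E
```

```text
4.35 [ 0.673714   -0.2050446   0.33086474] [-1.57138520e+00 -9.24598903e-04  3.45992033e-01] [-0.90776148  0.43181228 -6.55098761] 0.011000232524619957 0.03612128673529725
```

View pics/d1.png

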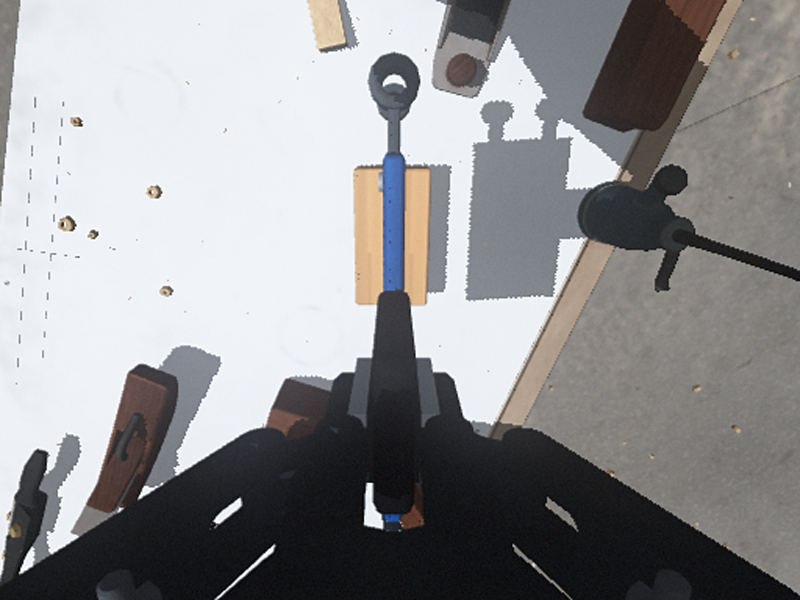

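View pics/d1k.png

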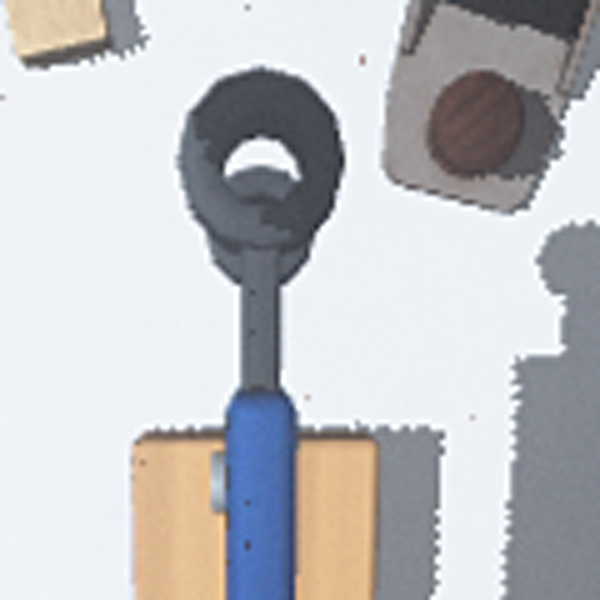

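```bash
python3 - <<'E'
from fit import *;import pickle
im,A,s=pickle.load(open('d1.pkl','rb'))
T=R.from_euler('xyz',s['tool_rot'])
X=atz(A,(252,49.4),.2742);print(X,T.inv().apply(X-s['position']))
print(T.inv().apply(A['origin']-s['position']))
E
```

```text
[ 0.63972014 -0.10976474  0.2742    ] [0.00028051 0.05660544 0.10119522]
[-7.37659112e-05 -1.31783959e-01  7.76208473e-02]
```

Emit:
send_rows(
  series="0 0.05 0 -30 0 20 0;0 0.1 0 -65 0 40 0;0 0.2 0 -100 0 65 0;0 0.3 0 -130 0 90 0;0 0.4 0 -155 0 118 0;0 0.5 0 -155 0 152 0;0 0.6 0 -150 0 190 0;0 0.7 0 -143 0 228 0;0 0.8 0 -135 0 266 0;0 0.9 0 -128 0 304 0;0 1.0 0 -120 0 342 0;0 1.1 0 -112 0 380 0;0 1.2 0 -104 0 415 0;0 1.31 0 -97 0 445 0;0 1.31 0 -95 0 454 0;0 1.31 0 -95 0 454 0;0 1.31 0 -95 0 454 0;0 1.31 0 -95 0 454 0",
)

```text
clock: 5.9
position: [0.4299, 0.1892, 0.3294]
tool_rot: [-1.573, -0.0, -0.964]
force: [-0.3, -0.2, -5.4]
grip_width: 0.0114
```

```bash
python3 shot.py wrist e1
```

```text
5.9 [0.42994904 0.1891865  0.32939934] [-1.57268982e+00 -4.27374416e-05 -9.63601019e-01] [-0.30137513 -0.21558479 -5.42751456] 0.011420549634830801 0.01836442377263471
```

View pics/e1.png

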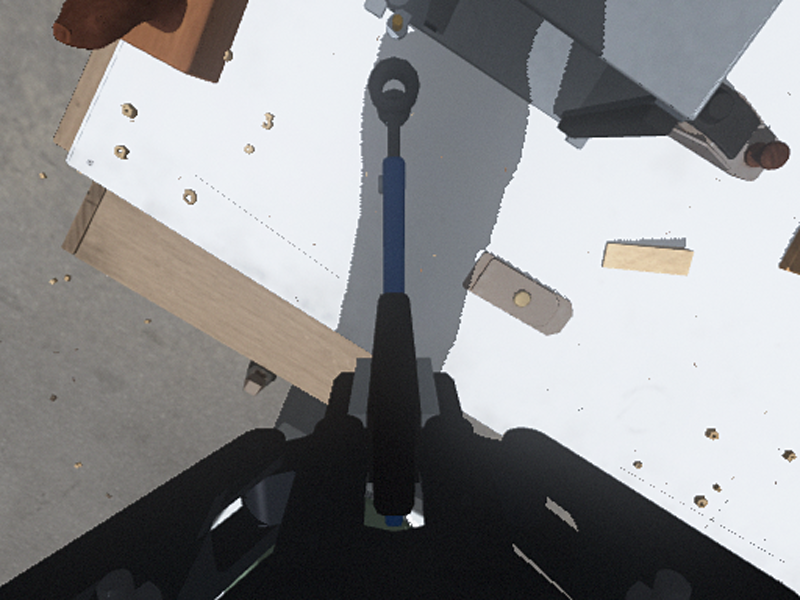

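```bash
python3 - <<'E'
from fit import *;import pickle
im,A,s=pickle.load(open('e1.pkl','rb'))
crop(im,225,0,285,60,10,'pics/e1k.png')
T=R.from_euler('xyz',s['tool_rot'])
print(T.inv().apply(np.array([.569,.2814,.158])-s['position']), P(A,[.569,.2814,.158]))
E
```

```text
[0.00359999 0.17108334 0.16713398] [[254.52288608 -13.04540955]]
```

View pics/e1k.png

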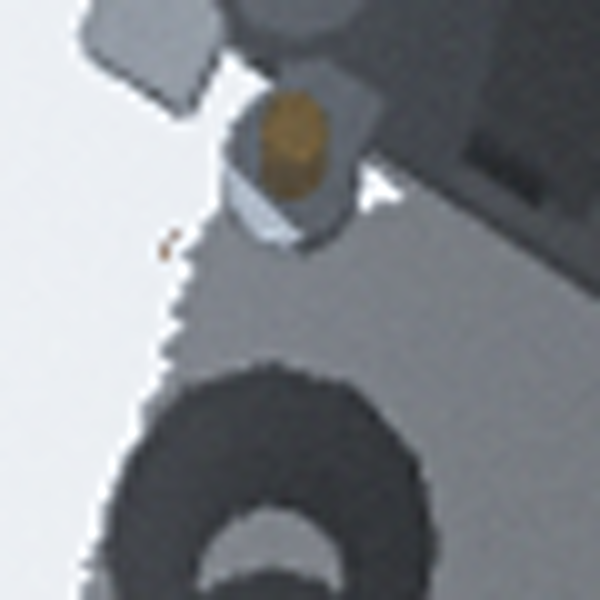

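```bash
python3 - <<'E'
from fit import *;import pickle
im,A,s=pickle.load(open('e1.pkl','rb'))
T=R.from_euler('xyz',s['tool_rot'])
print(P(A,[.569,.2814,.068])); X=atz(A,(254.05,11.75),.068);print(X,T.inv().apply(X-s['position']))
E
```

```text
[[253.85901422  12.69005696]]
[0.56992899 0.28177462 0.068     ] [0.00381854 0.26108134 0.16828107]
```

Emit:
send_rows(
  series="0 0 0 0 25 0 0;0 0 0 1 50 0 0;0 0 0 2 70 5 0;0 0 0 3 78 15 0;0 0 0 3.4 78 28 0;0 0 0 3.4 78 40 0;0 0 0 3.4 78 50 0;0 0 0 3.4 78 56 0;0 0 0 3.4 78 61 0;0 0 0 3.4 78 64 0;0 0 0 3.4 78 66 0;0 0 0 3.4 78 66 0;0 0 0 3.4 78 66 0;0 0 0 3.4 78 66 0",
)

```text
clock: 7.12
position: [0.4863, 0.2244, 0.2524]
tool_rot: [-1.571, -0.0, -0.964]
force: [1.2, 0.4, -4.8]
grip_width: 0.0112
```

```bash
python3 shot.py wrist f1;python3 shot.py side f2;python3 shot.py scene f3; python3 - <<'E'
from fit import *;import pickle
im,A,s=pickle.load(open('f1.pkl','rb'))
crop(im,200,0,320,100,6,'pics/f1k.png')
crop(pickle.load(open('f2.pkl','rb'))[0],190,130,310,230,6,'pics/f2k.png')
crop(pickle.load(open('f3.pkl','rb'))[0],180,130,300,230,6,'pics/f3k.png')
E
```

```text
7.1167 [0.48625961 0.22444186 0.25239288] [-1.57085504e+00 -7.33127793e-05 -9.64111716e-01] [ 1.24079146  0.36528872 -4.78320323] 0.011218620167459689 0.0013314679394773607
7.1667 [0.48628747 0.22447988 0.25236482] [-1.57084234e+00 -4.20500971e-05 -9.64067467e-01] [ 0.43871987  0.36446168 -4.64803826] 0.01132681563106145 0.0016559678214179792
7.2167 [0.48635032 0.22451471 0.25239736] [-1.57075405e+00 -8.85826311e-05 -9.64054566e-01] [-0.02080966  0.48703217 -4.7177141 ] 0.01141668574199864 0.0020341440102220245
```

View pics/f1k.png

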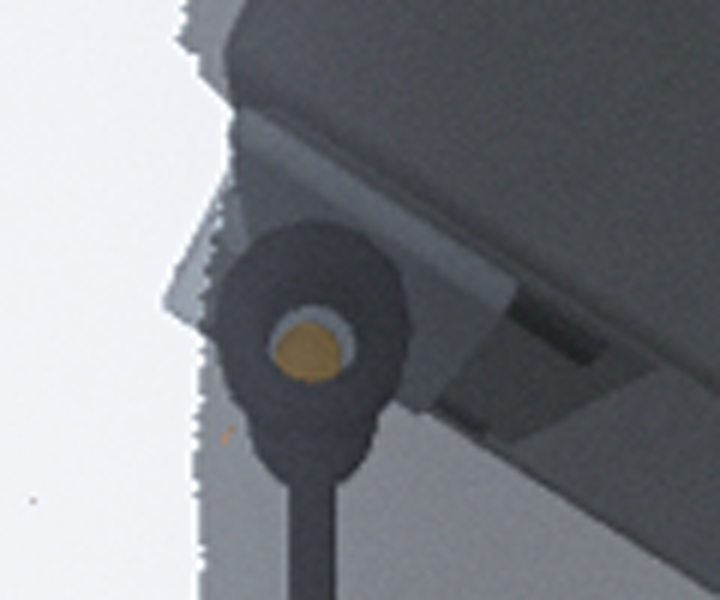

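View pics/f2k.png

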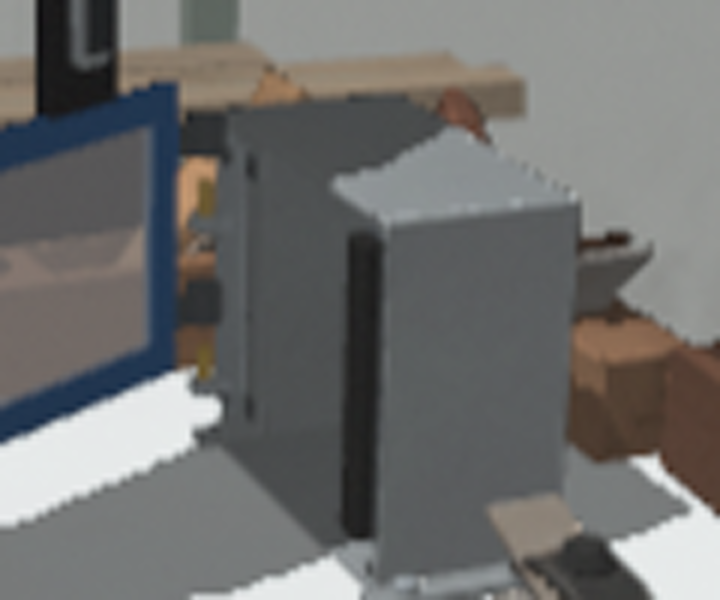

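View pics/f3k.png

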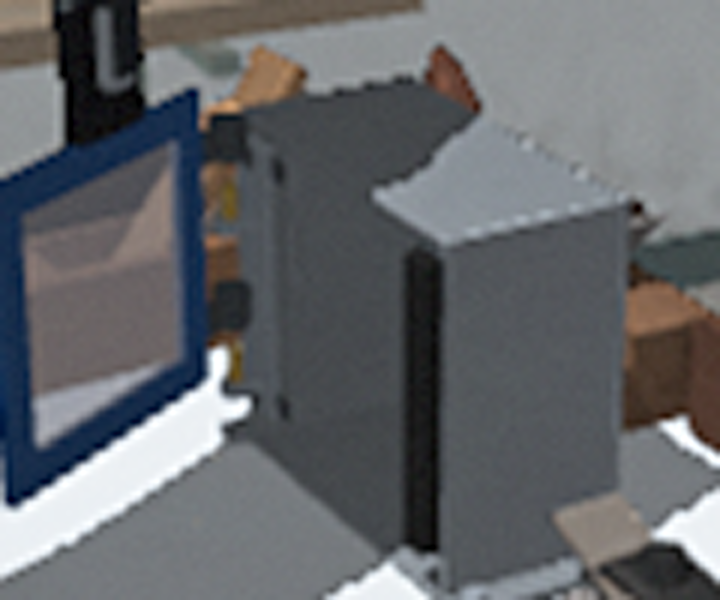

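```bash
python3 - <<'E'
from fit import *;import pickle
im,A,s=pickle.load(open('f1.pkl','rb'))
crop(im,230,30,275,75,14,'pics/f1z.png')
T=R.from_euler('xyz',s['tool_rot'])
f=lambda X:((P(A,X)[0]-[230,30]+.5)*14-.5).round(0)
o=s['position']
k=lambda dx,h,dz: T.apply([dx,0,dz])+[o[0],o[1],0]+[0,0,h-(T.apply([dx,0,dz]))[2]] if 0 else np.r_[(o+T.apply([dx,0,dz]))[:2],h]
for h in (.1958,.1738,.1058,.0838): print('knuckle',h,f(k(.0003,h,.1012)), 'r5', f(k(.0053,h,.1012))[0]-f(k(.0003,h,.1012))[0])
for X in ([.569,.2814],[.5695,.2816]):
    for h in(.158,.140): print(X,h,f([*X,h]),T.inv().apply(np.array([*X,h])-o))
E
```

```text
knuckle 0.1958 [289. 303.] r5 120.0
knuckle 0.1738 [292. 365.] r5 106.0
knuckle 0.1058 [297. 492.] r5 80.0
knuckle 0.0838 [298. 520.] r5 74.0
[0.569, 0.2814] 0.158 [295. 417.] [0.00037371 0.09438701 0.10045482]
[0.569, 0.2814] 0.14 [296. 452.] [0.00037239 0.11238701 0.10045587]
[0.5695, 0.2816] 0.158 [297. 406.] [0.00049447 0.09438699 0.10097962]
[0.5695, 0.2816] 0.14 [298. 441.] [0.00049315 0.11238699 0.10098067]
```

View pics/f1z.png

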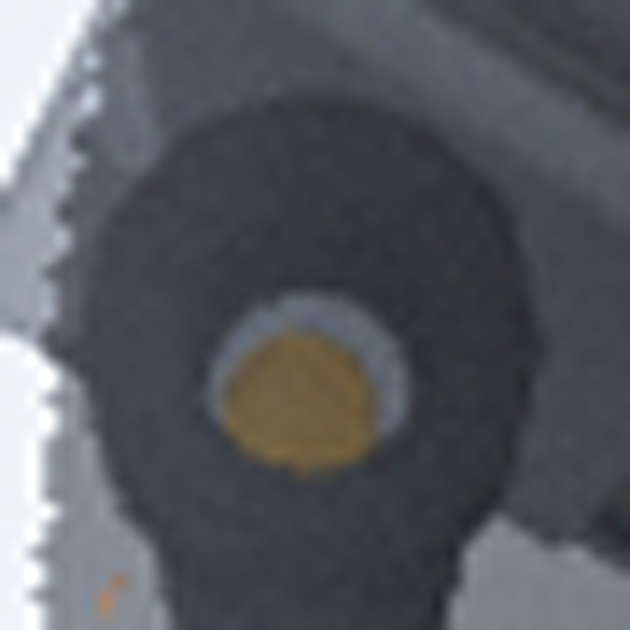

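Emit:
send_rows(
  series="0 0 0 -0.5 3 0.9 0;0 0 0 -0.5 7 0.9 0;0 0 0 -0.5 10 0.9 0;0 0 0 -0.5 12 0.9 0;0 0 0 -0.5 13 0.9 0;0 0 0 -0.5 13 0.9 0;0 0 0 -0.5 13 0.9 0;0 0 0 -0.5 13 0.9 0",
)

```text
clock: 7.93
position: [0.487, 0.2256, 0.2394]
tool_rot: [-1.571, 0.0, -0.964]
force: [0.9, -0.3, -5.5]
grip_width: 0.0108
```

```bash
python3 shot.py wrist g1; python3 - <<'E'
from fit import *;import pickle
im,A,s=pickle.load(open('g1.pkl','rb'))
crop(im,230,30,275,75,14,'pics/g1z.png')
T=R.from_euler('xyz',s['tool_rot'])
f=lambda X:((P(A,X)[0]-[230,30]+.5)*14-.5).round(0)
o=s['position']
k=lambda dx,h,dz: np.r_[(o+T.apply([dx,0,dz]))[:2],h]
z=.032+o[2]-.2006;print(z)
for h in (z+.112,z+.09): print('knuckle',h,f(k(.0011,h,.1)), 'r5', f(k(.0061,h,.1))[0]-f(k(.0011,h,.1))[0])
h=.158;print('pin at same xy',f(k(.0011,h,.1)),f(k(.0051,h,.1)))
E
```

```text
7.9333 [0.48698677 0.22560067 0.23939931] [-1.57064907e+00  1.19385711e-05 -9.64076916e-01] [ 0.94246523 -0.34511685 -5.46713682] 0.010775016855843448 0.0012565061087334074
0.07079930901470383
knuckle 0.18279930901470381 [308. 335.] r5 119.0
knuckle 0.16079930901470382 [309. 393.] r5 106.0
pin at same xy [309. 400.] [393. 400.]
```

View pics/g1z.png

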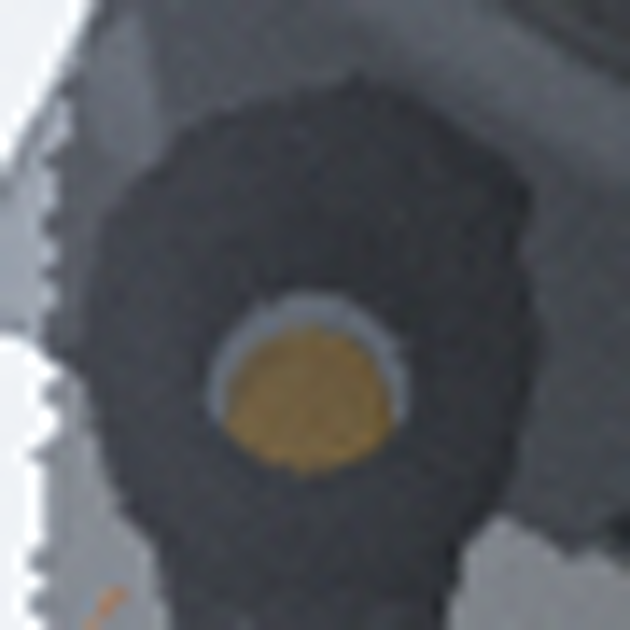

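Emit:
send_rows(
  series="0 0 0 0 1 -0.3 0;0 0 0 0 2 -0.3 0;0 0 0 0 3 -0.3 0;0 0 0 0 4 -0.3 0;0 0 0 0 4.5 -0.3 0;0 0 0 0 5 -0.3 0;0 0 0 0 5 -0.3 0;0 0 0 0 5 -0.3 0",
)

```text
clock: 8.65
position: [0.4867, 0.2255, 0.2343]
tool_rot: [-1.571, 0.0, -0.964]
force: [1.4, 1.1, -5.3]
grip_width: 0.0112
```

Emit:
send_rows(
  series="0 0 0 0 1 0 0;0 0 0 0 2 0 0;0 0 0 0 3 0 0;0 0 0 0 4 0 0;0 0 0 0 5 0 0;0 0 0 0 6 0 0;0 0 0 0 7 0 0;0 0 0 0 8 0 0;0 0 0 0 9 0 0;0 0 0 0 10 0 0;0 0 0 0 10 0 0;0 0 0 0 10 0 0",
)

```text
clock: 9.65
position: [0.4867, 0.2254, 0.2242]
tool_rot: [-1.571, 0.0, -0.964]
force: [1.3, 2.4, -6.6]
grip_width: 0.0112
```

Emit:
send_rows(
  series="0 0 0 0 1 0 0;0 0 0 0 2 0 0;0 0 0 0 3 0 0;0 0 0 0 3.5 0 0;0 0 0 0 4 0 0;0 0 0 0 4.5 0 0;0 0 0 0 4.5 0 0;0 0 0 0 4.5 0 0",
)

```text
clock: 10.32
position: [0.4867, 0.2254, 0.2199]
tool_rot: [-1.571, -0.0, -0.964]
force: [-0.5, -1.1, 0.8]
grip_width: 0.0114
```

Emit:
send_rows(
  series="0 0 0 0 0 0 0.1;0 0 0 0 0 0 0.2;0 0 0 0 0 0 0.3;0 0 0 0 0 0 0.3;0 0 0 0 0 0 0.3;0 0 0 0 0 0 0.3;0 0 0 0 0 0 0.3",
  force=20,
)

```text
clock: 10.9
position: [0.4867, 0.2254, 0.2198]
tool_rot: [-1.571, 0.0, -0.964]
force: [0.1, -0.1, -0.3]
grip_width: 0.0258
```

```bash
python3 shot.py wrist i1;python3 shot.py side i2; python3 - <<'E'
from fit import *;import pickle
crop(pickle.load(open('i2.pkl','rb'))[0],150,110,280,230,5,'pics/i2k.png')
E
```

```text
10.9 [0.48668921 0.22542046 0.2197823 ] [-1.57081086e+00  2.20483510e-06 -9.63977269e-01] [ 0.10300968 -0.08227895 -0.27603116] 0.025768606777557268 0.0010532776444959063
10.95 [0.48670622 0.22537361 0.21978147] [-1.57082458e+00 -2.43770052e-06 -9.64015087e-01] [0.43168692 0.29794653 0.20746228] 0.025353089142780203 0.002179259471971325
```

View pics/i1.png

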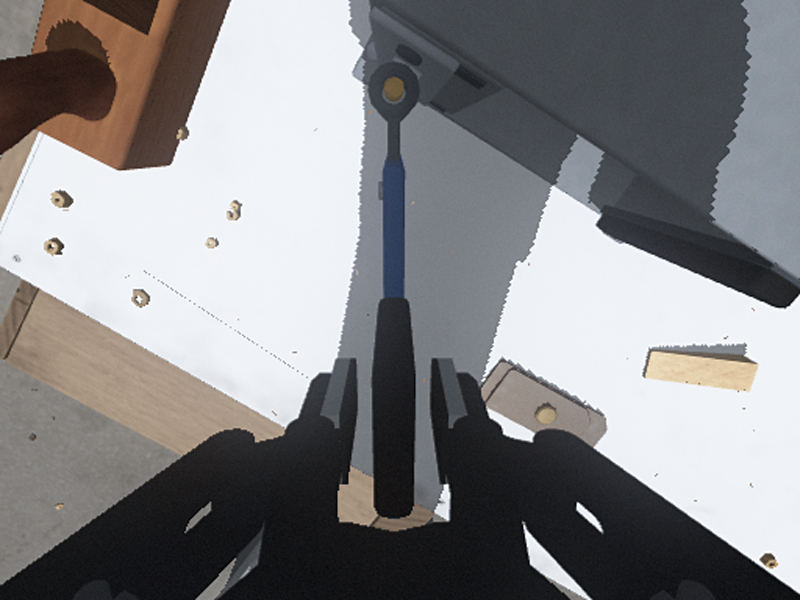

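View pics/i2k.png

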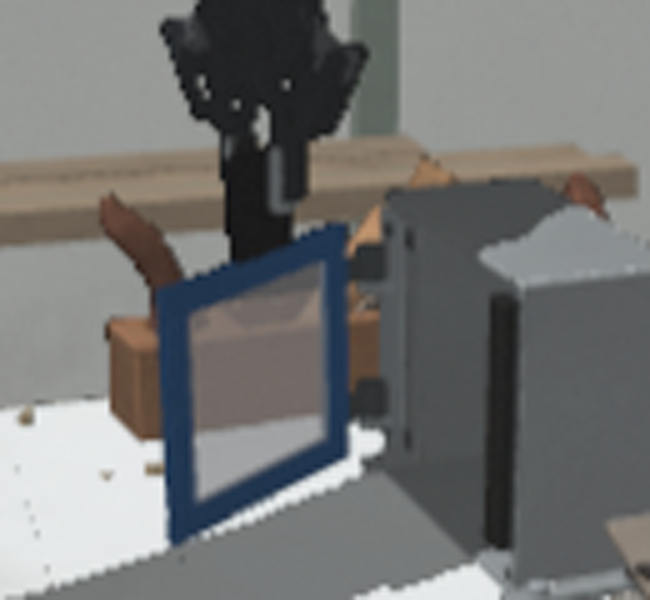

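```bash
python3 -c "
import numpy as np
for ps in (np.r_[.03:.91:.046],):
  print(len(ps),';'.join('0 %.3f 0 %.1f 0 %.1f 0.3'%(-p,100*np.sin(p),100-100*np.cos(p)) for p in ps))"
```

```text
20 0 -0.030 0 3.0 0 0.0 0.3;0 -0.076 0 7.6 0 0.3 0.3;0 -0.122 0 12.2 0 0.7 0.3;0 -0.168 0 16.7 0 1.4 0.3;0 -0.214 0 21.2 0 2.3 0.3;0 -0.260 0 25.7 0 3.4 0.3;0 -0.306 0 30.1 0 4.6 0.3;0 -0.352 0 34.5 0 6.1 0.3;0 -0.398 0 38.8 0 7.8 0.3;0 -0.444 0 43.0 0 9.7 0.3;0 -0.490 0 47.1 0 11.8 0.3;0 -0.536 0 51.1 0 14.0 0.3;0 -0.582 0 55.0 0 16.5 0.3;0 -0.628 0 58.8 0 19.1 0.3;0 -0.674 0 62.4 0 21.9 0.3;0 -0.720 0 65.9 0 24.8 0.3;0 -0.766 0 69.3 0 27.9 0.3;0 -0.812 0 72.6 0 31.2 0.3;0 -0.858 0 75.7 0 34.6 0.3;0 -0.904 0 78.6 0 38.2 0.3
```

Emit:
send_rows(
  series="0 -0.03 0 3 0 0 0.3;0 -0.076 0 7.6 0 0.3 0.3;0 -0.122 0 12.2 0 0.7 0.3;0 -0.168 0 16.7 0 1.4 0.3;0 -0.214 0 21.2 0 2.3 0.3;0 -0.26 0 25.7 0 3.4 0.3;0 -0.306 0 30.1 0 4.6 0.3;0 -0.352 0 34.5 0 6.1 0.3;0 -0.398 0 38.8 0 7.8 0.3;0 -0.444 0 43 0 9.7 0.3;0 -0.49 0 47.1 0 11.8 0.3;0 -0.536 0 51.1 0 14 0.3;0 -0.582 0 55 0 16.5 0.3;0 -0.628 0 58.8 0 19.1 0.3;0 -0.674 0 62.4 0 21.9 0.3;0 -0.72 0 65.9 0 24.8 0.3;0 -0.766 0 69.3 0 27.9 0.3;0 -0.812 0 72.6 0 31.2 0.3;0 -0.858 0 75.7 0 34.6 0.3;0 -0.904 0 78.6 0 38.2 0.3",
)

```text
clock: 12.67
position: [0.5631, 0.1825, 0.2197]
tool_rot: [-1.571, 0.0, -0.058]
force: [0.1, 0.4, 0.7]
grip_width: 0.0256
```

```bash
python3 shot.py wrist j1
```

```text
12.6667 [0.56307153 0.18251093 0.21972997] [-1.57085278e+00  1.87689879e-04 -5.78609788e-02] [0.1284178  0.432314   0.65487279] 0.02562828637656252 0.5271251898029231
```

View pics/j1.png

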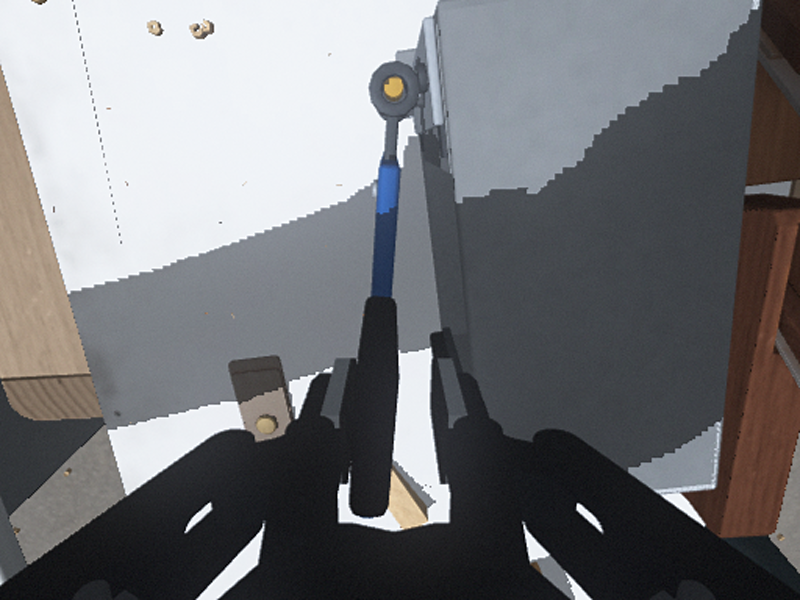

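Emit:
send_rows(
  series="0 -0.03 0 3 0 0 0.3;0 -0.06 0 6 0 0.2 0.3;0 -0.09 0 9 0 0.4 0.3;0 -0.12 0 12 0 0.7 0.3;0 -0.141 0 14 0 1 0.3;0 -0.141 0 15.5 0 1.2 0.3;0 -0.141 0 17 0 1.4 0.3;0 -0.141 0 18.5 0 1.6 0.3;0 -0.141 0 20 0 1.8 0.3;0 -0.141 0 21 0 2 0.3;0 -0.141 0 22 0 2.1 0.3;0 -0.141 0 22 0 2.1 0.3;0 -0.141 0 22 0 2.1 0.3",
)

```text
clock: 13.8
position: [0.5849, 0.1834, 0.2198]
tool_rot: [-1.571, 0.0, 0.081]
force: [-0.7, -0.1, -0.2]
grip_width: 0.0258
```

```bash
python3 shot.py wrist k1; python3 shot.py scene k2
```

```text
13.8 [0.58491208 0.18342655 0.2197864 ] [-1.57079587e+00  1.27905704e-04  8.09078117e-02] [-0.7084661  -0.05922259 -0.15005385] 0.02580170922033489 0.0018464539196294421
13.85 [0.58487681 0.18342349 0.21976847] [-1.57076848e+00  1.55727823e-04  8.09327492e-02] [-0.17322308 -0.22673952  0.62070634] 0.025577718126570254 0.0014034155607658247
```

View pics/k1.png

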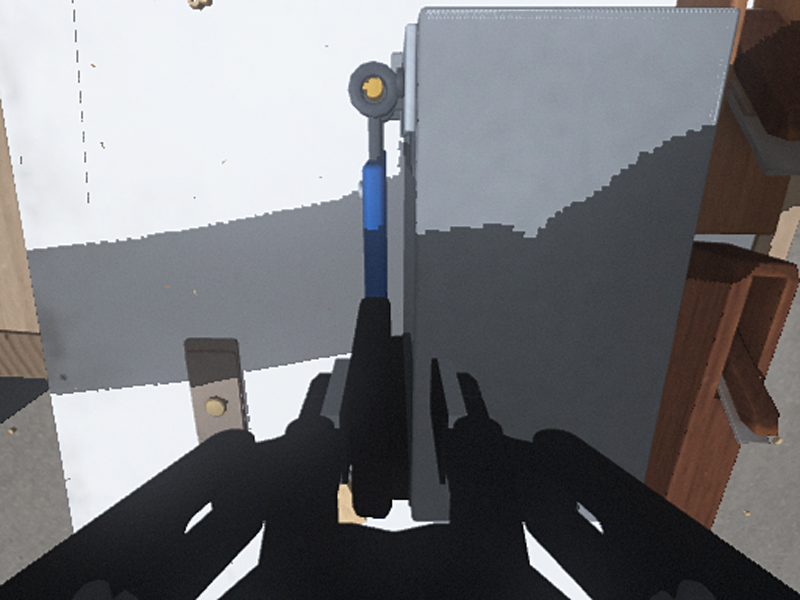

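View pics/k2.png

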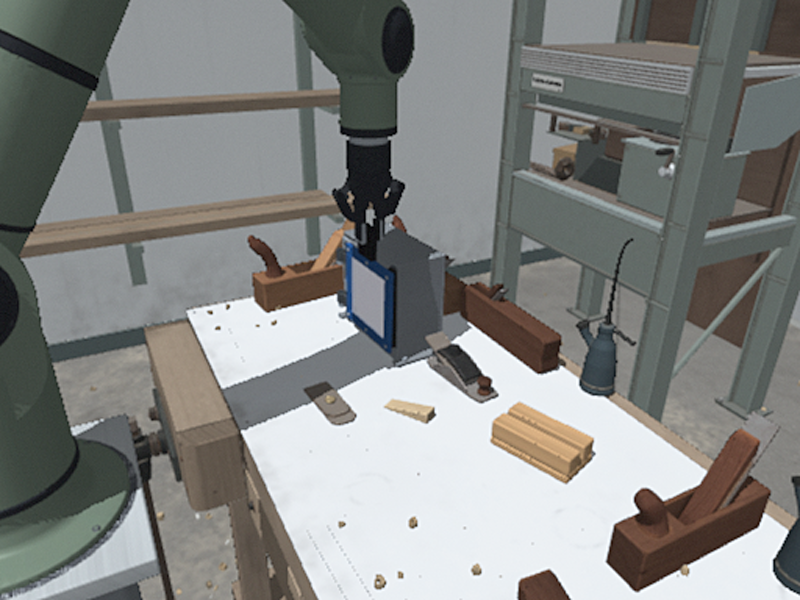

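```bash
python3 - <<'E'
from fit import *;import pickle
im,A,s=pickle.load(open('k1.pkl','rb'))
crop(im,200,20,300,120,6,'pics/k1a.png');crop(im,200,180,300,340,4,'pics/k1b.png')
crop(pickle.load(open('k2.pkl','rb'))[0],200,130,300,240,6,'pics/k2b.png')
p=[.6415,.2062,.083]
H=lambda q:R.from_euler('z',p[2]).apply(q)+[p[0],p[1],0]
for y in (.082,.081):
  for yaw in (0,-.03,-.06):
    g=lambda q:H(np.array([-.066,y,.05])+R.from_euler('z',yaw).apply(q))
    print(y,yaw,[(n,((P(S,g(q))[0]-[200,130]+.5)*6-.5).round().tolist(),(P(A,g(q))[0]*800/512).round().tolist()) for n,q in (('edgetop',[-.004,-.186,.135]),('edgebot',[-.004,-.186,-.02]),('tl',[-.004,-.026,.135]),('tabL',[-.006,-.075,.195]),('tabR',[.006,-.075,.195]),('kn',[0,0,.112]))])
E
```

```text
0.082 0 [('edgetop', [296.0, 261.0], [367.0, 522.0]), ('edgebot', [295.0, 569.0], [378.0, 365.0]), ('tl', [125.0, 147.0], [358.0, 155.0]), ('tabL', [167.0, 57.0], [338.0, 360.0]), ('tabR', [190.0, 53.0], [385.0, 360.0]), ('kn', [110.0, 173.0], [371.0, 81.0])]
0.082 -0.03 [('edgetop', [285.0, 263.0], [355.0, 522.0]), ('edgebot', [285.0, 572.0], [370.0, 365.0]), ('tl', [124.0, 147.0], [356.0, 154.0]), ('tabL', [163.0, 58.0], [329.0, 359.0]), ('tabR', [186.0, 54.0], [376.0, 360.0]), ('kn', [110.0, 173.0], [371.0, 81.0])]
0.082 -0.06 [('edgetop', [273.0, 265.0], [342.0, 521.0]), ('edgebot', [274.0, 575.0], [363.0, 365.0]), ('tl', [122.0, 147.0], [353.0, 154.0]), ('tabL', [158.0, 58.0], [320.0, 358.0]), ('tabR', [182.0, 54.0], [367.0, 360.0]), ('kn', [110.0, 173.0], [371.0, 81.0])]
0.081 0 [('edgetop', [297.0, 261.0], [367.0, 524.0]), ('edgebot', [297.0, 570.0], [378.0, 366.0]), ('tl', [126.0, 147.0], [358.0, 158.0]), ('tabL', [168.0, 58.0], [338.0, 363.0]), ('tabR', [192.0, 53.0], [385.0, 363.0]), ('kn', [111.0, 174.0], [371.0, 84.0])]
0.081 -0.03 [('edgetop', [286.0, 264.0], [355.0, 523.0]), ('edgebot', [286.0, 573.0], [370.0, 366.0]), ('tl', [125.0, 148.0], [356.0, 157.0]), ('tabL', [164.0, 58.0], [329.0, 362.0]), ('tabR', [187.0, 54.0], [376.0, 364.0]), ('kn', [111.0, 174.0], [371.0, 84.0])]
0.081 -0.06 [('edgetop', [275.0, 266.0], [342.0, 523.0]), ('edgebot', [275.0, 576.0], [363.0, 366.0]), ('tl', [123.0, 148.0], [354.0, 157.0]), ('tabL', [159.0, 59.0], [321.0, 361.0]), ('tabR', [183.0, 55.0], [367.0, 364.0]), ('kn', [111.0, 174.0], [371.0, 84.0])]
```

View pics/k1b.png

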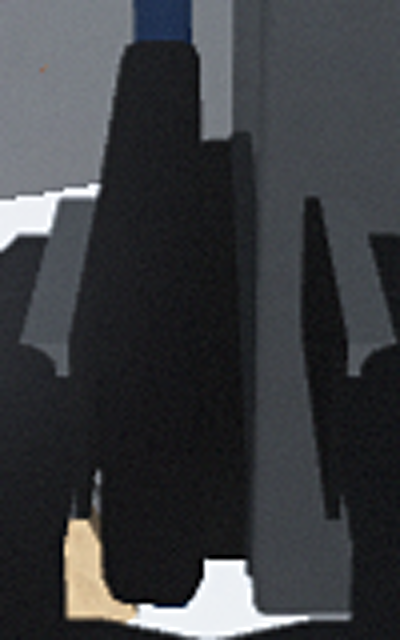

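View pics/k2b.png

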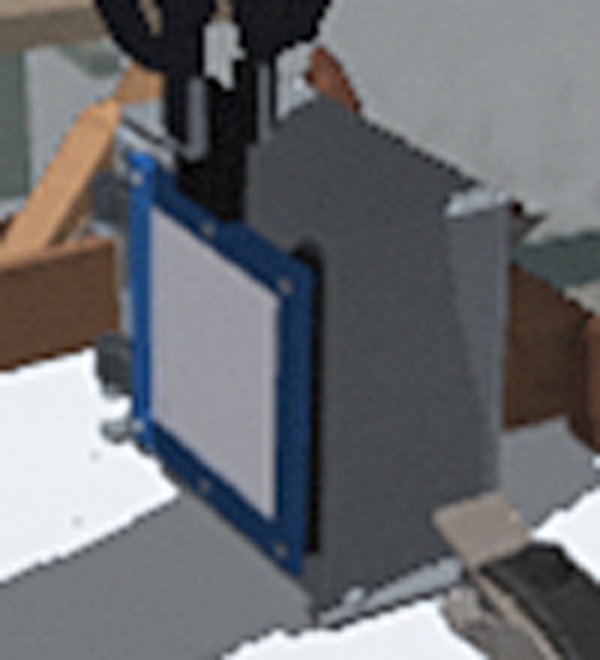

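Emit:
send_rows(
  series="0 0 0 -2 0 0 0.3;0 0 0 -4 0 0 0.3;0 0 0 -6 0 0 0.35;0 0 0 -6 0 0 0.35;0 0 0 -6 -10 0 0.35;0 0 0 -6 -25 0 0.35;0 0 0 -6 -50 0 0.35;0 0 0 -6 -80 0 0.35;0 0 0 -6 -110 0 0.35;0 0 0 -20 -140 -20 0.35;0 0 0 -40 -150 -60 0.35;0 0 0 -40 -150 -90 0.35;0 0 0 -40 -150 -90 0.35;0 0 0 -40 -150 -90 0.35",
)

```text
clock: 15.07
position: [0.5525, 0.0886, 0.3711]
tool_rot: [-1.571, -0.002, 0.078]
force: [-0.5, 0.5, 1.1]
grip_width: 0.0298
```

```bash
python3 shot.py scene l1; python3 shot.py wrist l2; python3 - <<'E'
from fit import *;import pickle
crop(pickle.load(open('l1.pkl','rb'))[0],200,130,300,230,6,'pics/l1b.png')
p=[.6415,.2062,.083];A=pickle.load(open('l2.pkl','rb'))[1]
H=lambda q:R.from_euler('z',p[2]).apply(q)+[p[0],p[1],0]
for yaw in (0,-.03):
    g=lambda q:H(np.array([-.066,.081,.05])+R.from_euler('z',yaw).apply(q))
    print(yaw,[(n,((P(S,g(q))[0]-[200,130]+.5)*6-.5).round().tolist(),(P(A,g(q))[0]*800/512).round().tolist()) for n,q in (('edgetop',[-.004,-.186,.135]),('edgebot',[-.004,-.186,-.02]),('tabL',[-.006,-.075,.195]),('tabLf',[-.006,-.125,.195]),('kn',[0,0,.112]))])
E
```

```text
15.0667 [0.55252448 0.088558   0.37108376] [-1.57123275e+00 -1.53808114e-03  7.77897086e-02] [-0.50332663  0.49882179  1.09673288] 0.02977235806134123 0.04021315085511312
15.1167 [0.55243364 0.09015054 0.37062334] [-1.57056552e+00 -9.02061723e-04  7.99510877e-02] [-0.47791032  0.59036221 -0.59114049] 0.029953471462167255 0.027581956892527754
0 [('edgetop', [297.0, 261.0], [432.0, 254.0]), ('edgebot', [297.0, 570.0], [420.0, 219.0]), ('tabL', [168.0, 58.0], [443.0, 68.0]), ('tabLf', [222.0, 89.0], [440.0, 169.0]), ('kn', [111.0, 174.0], [443.0, -43.0])]
-0.03 [('edgetop', [286.0, 264.0], [424.0, 254.0]), ('edgebot', [286.0, 573.0], [414.0, 219.0]), ('tabL', [164.0, 58.0], [439.0, 67.0]), ('tabLf', [215.0, 91.0], [434.0, 169.0]), ('kn', [111.0, 174.0], [443.0, -43.0])]
```

View pics/l1b.png

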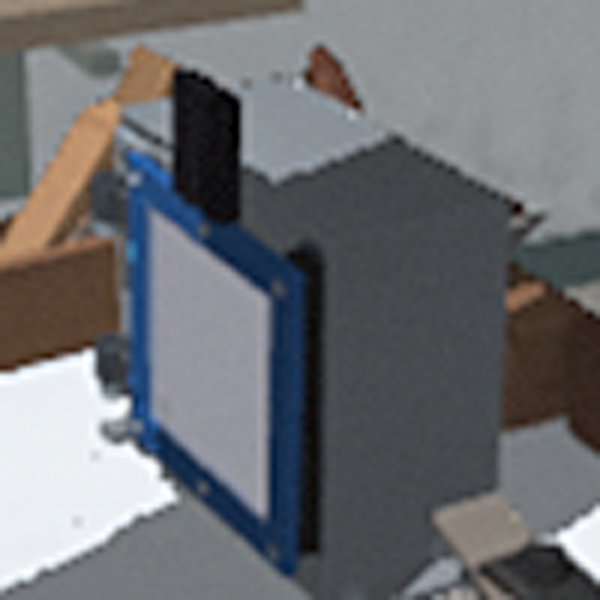

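View pics/l2.png

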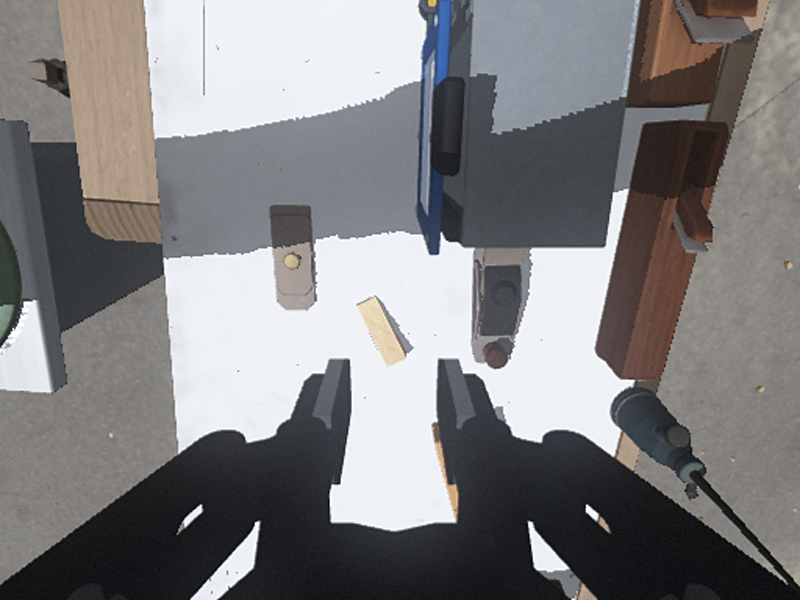

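Emit:
send_rows(
  series="0 0 0 0 0 0 0.35;0 0 0 0 0 0 0.35;0 0 0 0 0 0 0.35;0 0 0 0 0 0 0.35;0 0 0 0 0 0 0.35;0 0 0 0 0 0 0.35",
)

```text
clock: 15.67
position: [0.5524, 0.0906, 0.3697]
tool_rot: [-1.571, 0.0, 0.081]
force: [-0.2, 0.3, 0.3]
grip_width: 0.0298
```

```bash
python3 shot.py scene m1; python3 shot.py wrist m2; python3 - <<'E'
from fit import *;import pickle
a=pickle.load(open('l1.pkl','rb'))[0];b=pickle.load(open('m1.pkl','rb'))[0]
print(np.abs(a[150:240,200:260].astype(int)-b[150:240,200:260]).mean())
im,A,_=pickle.load(open('m2.pkl','rb'))
crop(im,250,90,310,170,7,'pics/m2b.png')
p=[.6415,.2062,.083]
H=lambda q:R.from_euler('z',p[2]).apply(q)+[p[0],p[1],0]
g=lambda q,yaw:H(np.array([-.066,.081,.05])+R.from_euler('z',yaw).apply(q))
f=lambda X:((P(A,X)[0]-[250,90]+.5)*7-.5).round().tolist()
for yaw in (0,-.02,-.04): print(yaw,f(g([-.004,-.186,.135],yaw)),f(g([.004,-.186,.135],yaw)))
print('strike face',f(H([-.061,-.1,.175])),f(H([-.061,-.08,.175])),'front',f(H([-.05,-.1,.19])))
E
```

```text
15.6667 [0.5523527  0.0906132  0.36971426] [-1.57077494e+00  2.31128333e-04  8.12167755e-02] [-0.21316656  0.32487805  0.273358  ] 0.029832454582174796 0.0014907596655329748
15.7167 [0.55235709 0.09055968 0.36973478] [-1.57079074e+00  1.74531335e-04  8.11662812e-02] [1.25234955 0.58891725 0.58197866] 0.029866661813696217 0.0019268505777409431
1.680246913580247
0 [192.0, 514.0] [243.0, 514.0]
-0.02 [168.0, 513.0] [219.0, 514.0]
-0.04 [145.0, 512.0] [195.0, 514.0]
strike face [243.0, 469.0] [247.0, 345.0] front [325.0, 490.0]
```

View pics/m2b.png

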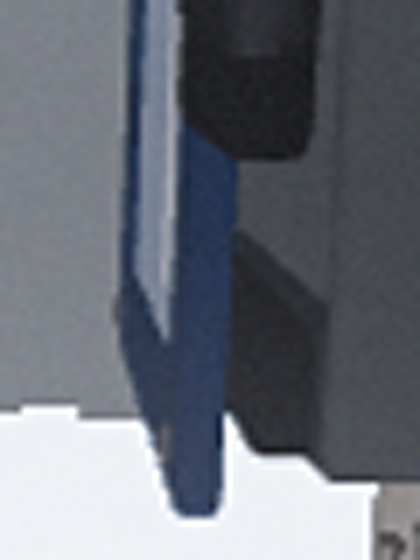

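```bash
python3 -c "
from workcell import bot;print(bot.job_done())"
```

```text
the job is handed in; nothing more can be done
None
```

I hung the door on both pins, swung it shut and handed the job in at about 15.7 s. No verdict was reported, so the result below rests on my own checks.

- **Hinge position:** From the wrist camera, the pin line stands about 1 mm to the −y side of its nominal place.
- **Hanging:** I gripped the door by its tab, turned it to 60° open and came in sideways. I lined up the upper pin through the knuckle bore by eye, then lowered the door in small steps. Sideways force on the wrist stayed under about 3 N, and the door's weight came off the arm at the shoulders.
- **Shutting:** I opened the jaws around the tab and pushed the door through the arc until it looked closed against the strike. The wrist force read under 1 N, about the noise level. Then I moved clear.

**Last checks:**
- The pictures fit a door that is upright and home on both pins.
- Two pictures 0.6 s apart show the door at rest.
- The free edge had eased back from the strike after I let go. It now stands about 3–5 mm short of the shut plane, within the 12 mm limit, so I did not push it again.
- The gripper is well clear of the door.
- The wedge, the iron and the plane look unmoved.

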